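# Find the stamped gauge case and send it over the dispatch line

### The arm

A 7-joint arm with a two-finger parallel gripper is mounted at the origin on the work surface. World frame = base frame: x ahead of the robot, y to its left, z up, the work surface at z = 0. Lengths are in m, angles in rad, forces in N, time in s.
With the tool pointing down it reaches from about 0.35 to 0.9 m from the base axis. Payload 8.1 kg.
Tool frame: the origin (TCP) lies midway between the tips of the shut fingers; the grasp point (between the pads) lies 19 mm behind it; x points along the fingers, z is the direction in which the jaws open and shut, and the axes are right-handed (so a half turn about x gives the same grasp; the last joint's range is limited). The gripper opens to 92 mm and grips with 3 to 60 N. Pads are 19 mm wide; open, the fingers measure 130 mm over their backs; the gripper's body (75 mm by 190 mm) begins 47 mm behind the grasp point.
Start: joints at [1.211, 0.434, 0.025, 1.573, -0.012, 1.134, -0.075], TCP at [0.159, -0.605, 0.227] pointing down, gripper open.
Joint ranges: [-2.62, 2.62], [-0.44, 2.09], [-1.27, 1.32], [0.08, 2.57], [-1.32, 4.46], [0.12, 2], [-2.74, 2.74]. Speed limits (rad/s): [2.22, 2.22, 3.01, 3.01, 3.14, 3.14, 3.14].

### API

Orientations are given as a rotation vector (axis times angle).
In Python, from cell import arm, optics, finder gives the robot as it stands.
- The arm moves only by the tool send_rows, never from a script. Its argument "rows" is a list that holds one entry, the list of rows, each a list of 7 numbers: the shift along the tool's x, y, z in mm, then the turn, a rotation vector about the tool's x, y, z in degrees, then the opening in per cent of the stroke, from 0 (shut) to 100 (fully open). A call has exactly 8 rows; each row is the pose to reach, as a shift and turn from the pose commanded when the call began, along the tool's axes at that moment; what a row does not reach only later rows make up. A row lasts 1/10 s, in which the tool goes at most 50 mm and 8.59 degrees, less where a joint would pass 70% of its speed; a pose out of reach is approached as far as the arm can. A call with a gripper value outside its range is refused whole. The fingers move at their own pace and stop on an object; "grip_force" is the grip in N (left out, the last holds). Time passes only in rows, so rows that repeat a pose let the fingers close, or fill a call up. It gives the time, the measured TCP pose, the force and the opening at its end, in the units of the state.
- arm.observe(): the state, without advancing time (a new reading comes with each control period).
- optics.get_image(name): name is "side" or "top"; returns (picture, depth): 384x512x3 uint8, red, green, blue; 384x512 float32, m along the optical axis (not along the pixel's ray), 0 where there is no reading.
- optics.get_calibration(name): a dict with "camera_matrix" (3x3 intrinsics, pixels), "position" and "orientation" of the camera in the world. Camera axes: x right, y up, looking along -z (the intrinsics and any distortion apply to the point x, -y, -z); pixel columns grow to the right and rows downward; lengths in m; the calibration is good to about 2 mm. A picture is of the moment at which its call begins. get_calibration takes no time and is no camera call.
- arm.sign_off(): hands the job in, once; it reports no verdict.
Trained networks look in the newest picture that a camera, given by its name, has taken for a name from the list of things; names that differ only in an ending like _2 or _b are one class to them, and where a whole thing is asked for, a point or a joint stands for the part that bears it (a point fixed in the world has none). Each returns a list of dicts, best first, with "confidence" (0 to 1); they miss things now and then, are a little off and sometimes report something else, mostly with a low value. They report only what shows in the picture. A call takes as long as a camera call.
- finder.search_frame(camera, thing): "bbox" ([left, top, width, height] in pixels, round what is visible of it).
- finder.regions_of(camera, thing): "region" (384x512 bool, what is visible of it) and "bbox" ([left, top, width, height] in pixels, round what is visible of it).
- finder.place_of(camera, thing): "xy" ([column, row] in pixels: a listed point, or the origin of a listed thing).
The state is a dict: "clock": time; "joints": joint angles; "dq": joint speeds; "joint_efforts": joint torques, N m; "position": TCP position; "ee_rot": TCP orientation; "force": force on the tool from outside, world axes, zero at the start; "ft_torque": the same for the moment, N m; "width": opening from 0.0 (shut) to 1.0 (fully open).
Only numpy, scipy, OpenCV 4.12 (cv2) and the standard library are available. Lean on these libraries where they do the work, as an engineer would, in place of code of your own. Each camera call takes 0.05 s, during which the arm holds its last target.

### The job

Two green gauge cases stand on the bench, alike except that one has the inspection stamp on its underside. With the fingertips, picking nothing up, tip both cases over towards the robot onto their sides, so that the undersides show; then push the stamped one, as it lies, away from the robot until all of it is just past the white dispatch line. Leave the other case lying on the robot's side of the line, and do not disturb the gauges around them.

Things in the scene. Friction and masses are not known exactly. Their poses are not given: they have to be found in the camera images.
- stamped_case_mid (a point): centre of the stamped case. Both cases: closed green boxes, about 0.35 kg, 50 mm deep (own x), 90 wide (own y), 80 high (own z, underside to lid), with a black seam round them, a black rectangle on the lid. At first each stands on its underside, one left, one right (either way round), a broad 90 x 80 face towards the robot within 15 degrees, own x pointing away from it
- stamped_case_lid (a point): centre of the lid face of the stamped case, 40 mm from its centre along own z. Pushed towards the robot near the top of its far broad face, a case tips over its near lower edge; past about 32 degrees it falls by itself and lies 50 mm high, lid facing the robot, underside facing away (where the scene camera sees it)
- stamped_case_base (a point): centre of the underside of the stamped case, 40 mm from its centre along own -z, with the stamp on it: a black ring 38 mm across with a tick inside, in the middle of the pale underside
- plain_case_mid (a point): centre of the other case, of the same size and look, whose pale underside is bare; same axes
- plain_case_lid (a point): centre of the lid face of the plain case
- plain_case_base (a point): centre of the underside of the plain case
- line: the dispatch line: a flat white tape strip on the bench beyond the cases, 20 mm wide (own x, pointing away from the robot) and 620 mm long (own y), too thin to feel; origin at its centre
- setting_ring: bystander: steel ring 54 mm across, 22 mm high, lying on the bench between the cases, nearer the robot; origin at the centre of its underside
- plug_gauge: bystander: steel plug gauge standing upright on the left, 36 mm across, 78 mm high; origin at the centre of its underside
- vee_block: bystander: dark steel grooved block on the right, 60 x 45 x 40 mm; origin at the centre of its underside

How it is judged:
On the way, in this order (a step that is already met when the one before it is completed fails the run):
1. one case lies on its side, lid towards the robot (((angle between stamped_case_mid's own z axis and vertical between 1.42 and 1.72 rad and z of line in the frame of stamped_case_mid below -0.03 m) or (angle between plain_case_mid's own z axis and vertical between 1.42 and 1.72 rad and z of line in the frame of plain_case_mid below -0.03 m))), for 0.2 s.
2. both cases lie on their sides, lids towards the robot, not past the line (angle between stamped_case_mid's own z axis and vertical between 1.42 and 1.72 rad and z of line in the frame of stamped_case_mid below -0.03 m and angle between plain_case_mid's own z axis and vertical between 1.42 and 1.72 rad and z of line in the frame of plain_case_mid below -0.03 m and x of stamped_case_mid in the frame of line below 0.01 m), for 0.2 s.
3. the stamped case has been pushed past the line (x of stamped_case_mid in the frame of line above 0.031 m and x of each of stamped_case_lid, stamped_case_base in the frame of line above 0.006 m), for 0.2 s.
At the end, for the whole second after the job is handed in: Both cases lie at rest on their sides on the bench; all of the stamped one is past the line (to 4 mm at its lid and underside centres) with its centre under 140 mm from the strip's centre; the plain one's centre is at least 20 mm short of it (all of step 3 and angle between stamped_case_mid's own z axis and vertical between 1.42 and 1.72 rad and angle between plain_case_mid's own z axis and vertical between 1.42 and 1.72 rad and x of stamped_case_mid in the frame of line below 0.14 m and x of plain_case_mid in the frame of line below -0.02 m and height (world z) of stamped_case_mid between 0.015 and 0.05 m and height (world z) of plain_case_mid between 0.015 and 0.05 m and linear speed of each of stamped_case, plain_case below 0.02 m/s); the robot touches nothing.
It fails at once if a case is lifted off the bench (centre above 70 mm, or above 55 mm while on its side) (height (world z) of any of stamped_case_mid, plain_case_mid above 0.07 m or (angle between stamped_case_mid's own z axis and vertical between 1.42 and 1.72 rad and height (world z) of stamped_case_mid above 0.055 m) or (angle between plain_case_mid's own z axis and vertical between 1.42 and 1.72 rad and height (world z) of plain_case_mid above 0.055 m)).
It fails at once if the plain case is sent past the line (x of plain_case_mid in the frame of line above 0.02 m).
It fails at once if a gauge beside the work is moved more than 30 mm (distance of any of setting_ring, plug_gauge, vee_block from where it was at the start of the episode above 0.03 m).
It also fails if it takes over 58 s, if anything falls off the work surface, if the arm or the gripper's body presses on something with over 40 N, if the wrist force passes 120 N, or if a joint passes its speed limit or range.

## Working session

There is one attempt and no reset: what is moved stays moved. The work goes in short steps, Python scripts to look and compute and a tool call to move; the robot and the scene stay as the last step left them, time stands still between calls to the robot, and variables do not carry over. Pictures are saved under pics/ and viewed, and the job is handed in when it is done.

Besides the shell and the picture viewer there is one more tool, called after "Request:" as a command line: name --argument value ..., lists and objects as JSON in quotes. send_rows: Moves the arm, as the interface text tells. Its arguments: {"type":"object","properties":{"rows":{"type":"array"},"grip_force":{"type":"number"}},"required":["rows"]}

```bash
ls; mkdir -p pics; cat > h.py <<'E'
import numpy as np, cv2
from scipy.spatial.transform import Rotation as R
from cell import arm, optics, finder
def cal(n):
    c=optics.get_calibration(n); o=np.array(c["orientation"],float)
    Rm=o if o.shape==(3,3) else (R.from_rotvec(o).as_matrix() if o.size==3 else R.from_quat(o).as_matrix())
    return np.array(c["camera_matrix"]),np.array(c["position"]),Rm,c
def cloud(n,d):
    K,p,Rm,_=cal(n); v,u=np.mgrid[0:384,0:512]
    X=np.stack([(u-K[0,2])/K[0,0]*d,-(v-K[1,2])/K[1,1]*d,-d],-1)
    return X@Rm.T+p
def ray(n,uv,z):
    K,p,Rm,_=cal(n); r=Rm@np.array([(uv[0]-K[0,2])/K[0,0],-(uv[1]-K[1,2])/K[1,1],-1])
    return p+r*(z-p[2])/r[2]
def proj(n,P):
    K,p,Rm,_=cal(n); q=(np.asarray(P)-p)@Rm
    return np.array([K[0,0]*q[...,0]/-q[...,2]+K[0,2],K[1,1]*q[...,1]/q[...,2]+K[1,2]]).T
E
python3 - <<'E'
from h import *
for n in("side","top"):
    print(optics.get_calibration(n))
    im,d=optics.get_image(n); np.savez(f"/tmp/{n}0.npz",im=im,d=d); cv2.imwrite(f"pics/{n}0.png",im[...,::-1])
    for t in["stamped_case_mid","line","setting_ring","plug_gauge","vee_block"]:
        print(n,t,[(r["confidence"],np.round(r["xy"],1)) for r in finder.place_of(n,t)][:3])
print(arm.observe())
E
```

```text
pics
{'camera_matrix': array([[395.30742931,   0.        , 257.26767236],
       [  0.        , 395.30742931, 185.74388554],
       [  0.        ,   0.        ,   1.        ]]), 'position': array([ 0.44536481, -0.83886354,  0.87497152]), 'orientation': array([ 0.80045313, -0.04521741, -0.05524871])}
side stamped_case_mid [(0.89, array([252.7, 157.5]))]
side line [(0.74, array([286.7, 197.2]))]
side setting_ring [(0.59, array([238.9, 196.6]))]
side plug_gauge [(0.54, array([256.1, 128.1]))]
side vee_block [(0.7, array([245.8, 299.6]))]
{'camera_matrix': array([[399.06412092,   0.        , 260.55242039],
       [  0.        , 399.06412092, 195.21927929],
       [  0.        ,   0.        ,   1.        ]]), 'position': array([ 0.3894625 , -0.01298404,  0.97048336]), 'orientation': array([ 0.13752916, -0.11311045, -1.57241922])}
top stamped_case_mid [(0.65, array([202.9, 203.4]))]
top line [(0.82, array([264.1, 170.5]))]
top setting_ring [(0.6, array([258.1, 230.2]))]
top plug_gauge [(0.56, array([111., 200.]))]
top vee_block [(0.82, array([401.9, 229.4]))]
{'clock': 0.6, 'joints': array([ 1.2114192 ,  0.43446793,  0.02501487,  1.57325423, -0.01161491,
        1.13401763, -0.07511244]), 'dq': array([-0.00028812, -0.00153881, -0.00027589, -0.00175335, -0.00223808,
        0.00039992, -0.00089655]), 'joint_efforts': array([ 3.20329184e-05, -6.67350125e+01,  9.83761400e-01, -3.14694965e+01,
       -6.06776937e-02,  3.29514267e-02,  1.08895242e-05]), 'position': array([ 0.15869017, -0.60449613,  0.22674093]), 'ee_rot': array([ 1.01807178,  1.31974616, -1.01807585]), 'force': array([-0.70961698, -1.12127492, -0.14661103]), 'ft_torque': array([ 0.06083316,  0.00631959, -0.0053476 ]), 'width': 0.9974690159317677}
```

View pics/top0.png

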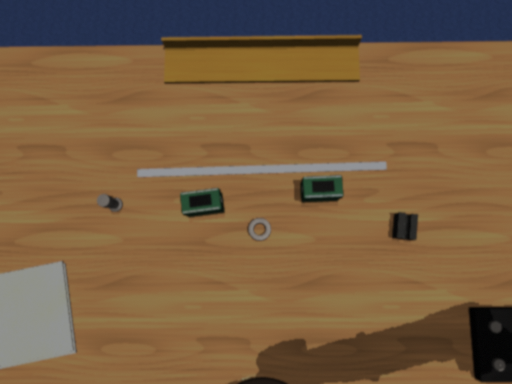

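View pics/side0.png

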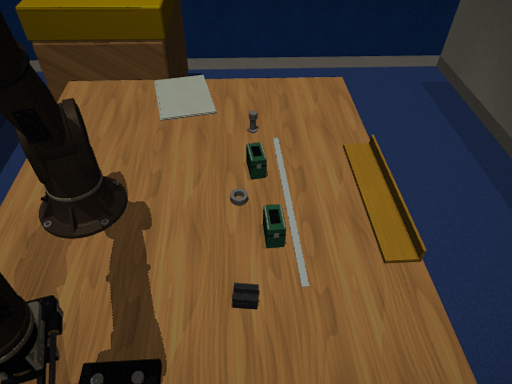

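```bash
cat >> h.py <<'E'
def greens(n,im,d):
    h=cv2.cvtColor(im,cv2.COLOR_RGB2HSV)
    m=((h[...,0]>60)&(h[...,0]<95)&(h[...,1]>90)).astype(np.uint8)
    m=cv2.morphologyEx(m,cv2.MORPH_CLOSE,np.ones((9,9),np.uint8))
    k,l,s,c=cv2.connectedComponentsWithStats(m)
    W=cloud(n,d)
    return [(c[i],W[(l==i)&(d>0)]) for i in range(1,k) if s[i,4]>100]
E
python3 - <<'E'
from h import *
for n in("top","side"):
    z=np.load(f"/tmp/{n}0.npz"); im,d=z["im"],z["d"]; W=cloud(n,d)
    print(n,"floor z",np.median(W[260:280,200:240,2]))
    for c,P in greens(n,im,d):
        T=P[P[:,2]>0.07]; T=T[T[:,2]<.09]
        r=cv2.minAreaRect((T[:,:2]*1000).astype(np.float32))
        print(c.round(1),len(T),T[:,2].mean().round(4),r, T.mean(0).round(4))
    for t in["line","setting_ring","plug_gauge","vee_block"]:
        uv=dict(top=dict(line=(264.1,170.5),setting_ring=(258.1,230.2),plug_gauge=(118,206),vee_block=(401.9,229.4)),side=dict(line=(286.7,197.2),setting_ring=(238.9,196.6),plug_gauge=(256.1,128.1),vee_block=(245.8,299.6)))[n][t]
        print(t,ray(n,uv,0).round(4))
    w=(im.min(2)>140)&(abs(W[...,2])<.02)&(W[...,0]>.35)
    Q=W[w]; r=cv2.minAreaRect((Q[:,:2]*1000).astype(np.float32)); print("line",r, np.polyfit(Q[:,1],Q[:,0],1))
s=arm.observe(); print(R.from_rotvec(s["ee_rot"]).as_matrix().round(3))
E
```

```text
top floor z 0.0001559344551411157
[320.3 189.7] 504 0.08 ((548.4766235351562, -138.6076202392578), (43.7029914855957, 86.7491683959961), 1.662530541419983) [ 0.5462 -0.1354  0.08  ]
[202.7 203.1] 536 0.08 ((518.075927734375, 135.80784606933594), (43.04911804199219, 87.13544464111328), 7.057196617126465) [0.5171 0.1319 0.08  ]
line [ 0.6078 -0.0073  0.    ]
setting_ring [0.4596 0.0081 0.    ]
plug_gauge [0.521  0.3536 0.    ]
vee_block [ 0.4597 -0.3394  0.    ]
line ((551.4219360351562, 181.34475708007812), (191.4326934814453, 967.0611572265625), 18.55813217163086) [-0.29222021  0.59447913]
side floor z 0.0007992733950452635
[16.6 75.7] 0 nan ((0.0, 0.0), (0.0, 0.0), 0.0) [nan nan nan]
[ 30.9 125. ] 0 nan ((0.0, 0.0), (0.0, 0.0), 0.0) [nan nan nan]
[255.8 160.9] 265 0.0803 ((520.1743774414062, 135.1455841064453), (45.26783752441406, 91.15504455566406), 7.7883992195129395) [0.5201 0.1273 0.0803]
[273.5 226.5] 429 0.0804 ((550.452392578125, -142.1500244140625), (44.993404388427734, 88.8289794921875), 3.2693521976470947) [ 0.5506 -0.1485  0.0804]
[ 51.6 314.1] 0 nan ((0.0, 0.0), (0.0, 0.0), 0.0) [nan nan nan]
[  2.4 310.1] 0 nan ((0.0, 0.0), (0.0, 0.0), 0.0) [nan nan nan]
[ 24.2 361. ] 0 nan ((0.0, 0.0), (0.0, 0.0), 0.0) [nan nan nan]
[122.1 370.9] 0 nan ((0.0, 0.0), (0.0, 0.0), 0.0) [nan nan nan]
line [0.6103 0.0065 0.    ]
setting_ring [0.4627 0.0162 0.    ]
plug_gauge [0.539  0.3716 0.    ]
vee_block [ 0.4678 -0.3373  0.    ]
line ((610.3527221679688, -2.122100830078125), (15.828789710998535, 606.997314453125), 1.4980019330978394) [-0.02077281  0.60843579]
[[-0.     0.967  0.254]
 [ 0.     0.254 -0.967]
 [-1.    -0.    -0.   ]]<stdin>:8: RuntimeWarning: Mean of empty slice.
  ret = ret.dtype.type(ret / rcount)
  ret = um.true_divide(
```

```bash
cat >> h.py <<'E'
def go(p,a):
    "tool-frame shift (mm) and turn about tool x (deg) to reach p with tool y at angle a deg"
    s=arm.observe(); M=R.from_rotvec(s["ee_rot"]).as_matrix(); ya=np.degrees(np.arctan2(M[1,1],M[0,1]))
    print("t",round(s["clock"],2),"pos",s["position"].round(4),"ya",ya.round(2),"F",s["force"].round(1),"w",round(s["width"],3))
    c=np.radians(a); T=np.array([[0,np.cos(c),np.sin(c)],[0,np.sin(c),-np.cos(c)],[-1,0,0]])
    print("shift",(M.T@(np.array(p)-s["position"])*1000).round(1),"turn",np.degrees(R.from_matrix(M.T@T).as_rotvec()).round(2))
E
python3 -c "
from h import *
go([.612,-.140,.2],2.5)"
```

```text
t 0.6 pos [ 0.1587 -0.6045  0.2267] ya 14.71 F [-0.7 -1.1 -0.1] w 0.997
shift [  26.7  556.4 -334.2] turn [12.21 -0.    0.  ]
```

Request:
send_rows --rows '[[[0,35,-21,1,0,0,40],[0,70,-42,2,0,0,40],[0,105,-63,3,0,0,40],[0,140,-84,4,0,0,40],[0,175,-105,5,0,0,40],[0,210,-126,6,0,0,40],[0,245,-147,7,0,0,40],[0,280,-168,8,0,0,40]]]'

```text
clock: 1.4
position: [0.3879, -0.3697, 0.227]
ee_rot: [1.123, 1.261, -1.123]
force: [0.5, 0.1, 0.9]
width: 0.411
```

```bash
python3 -c "
from h import *
go([.612,-.140,.2],2.5)"
```

```text
t 1.4 pos [ 0.3879 -0.3697  0.227 ] ya 6.66 F [0.5 0.1 0.9] w 0.411
shift [  27.   249.2 -202.2] turn [ 4.16  0.03 -0.02]
```

Request:
send_rows --rows '[[[4,36,-29,1,0,0,40],[8,72,-58,1.5,0,0,40],[12,108,-87,2,0,0,40],[16,144,-116,3,0,0,40],[20,180,-145,4,0,0,40],[24,216,-174,4.2,0,0,40],[27,248,-202,4.2,0,0,40],[27,249,-202,4.2,0,0,40]]]'

```text
clock: 2.2
position: [0.6139, -0.1337, 0.1991]
ee_rot: [1.174, 1.235, -1.167]
force: [-0.5, 0.4, -0.3]
width: 0.402
```

```bash
python3 -c "
from h import *
go([.606,-.140,.07],2.5)"
```

```text
t 2.2 pos [ 0.6139 -0.1337  0.1991] ya 3.01 F [-0.5  0.4 -0.3] w 0.402
shift [129.   -8.5   6.4] turn [ 0.51 -0.23 -0.09]
```

Request:
send_rows --rows '[[[30,-2,2,0.5,0,0,40],[65,-4,4,0.5,0,0,40],[100,-6,6,0.5,0,0,40],[125,-8,6,0.5,0,0,40],[129,-8,6,0.5,0,0,40],[129,-14,6,0.5,0,0,40],[129,-20,6,0.5,0,0,40],[129,-25,6,0.5,0,0,40]]]'

```text
clock: 3.0
position: [0.5867, -0.1487, 0.0725]
ee_rot: [1.184, 1.223, -1.181]
force: [2.1, -0.2, 0.9]
width: 0.404
```

```bash
python3 -c "
from h import *
go([.535,-.1425,.07],2.5)"
```

```text
t 3.0 pos [ 0.5867 -0.1487  0.0725] ya 2.0 F [ 2.1 -0.2  0.9] w 0.404
shift [  2.4 -51.4  -8. ] turn [-0.5   0.05 -0.18]
```

Request:
send_rows --rows '[[[1,-6,0,0,0,0,40],[2,-12,0,0,0,0,40],[2,-18,0,0,0,0,40],[2,-24,0,0,0,0,40],[2,-30,0,0,0,0,40],[2,-36,0,0,0,0,40],[2,-42,0,0,0,0,40],[2,-48,0,0,0,0,40]]]'

```text
clock: 3.8
position: [0.5371, -0.15, 0.0685]
ee_rot: [1.183, 1.226, -1.184]
force: [-0.9, -0.5, 0.3]
width: 0.397
```

```bash
python3 -c "
from h import *
go([.535,-.1425,.07],2.5)
im,d=optics.get_image('side');cv2.imwrite('pics/s1.png',cv2.resize(im[100:330,150:400,::-1],None,fx=3,fy=2.6))"
```

```text
t 3.8 pos [ 0.5371 -0.15    0.0685] ya 2.01 F [-0.9 -0.5  0.3] w 0.397
shift [-1.5 -1.8 -7.6] turn [-0.49 -0.    0.04]
```

View pics/s1.png

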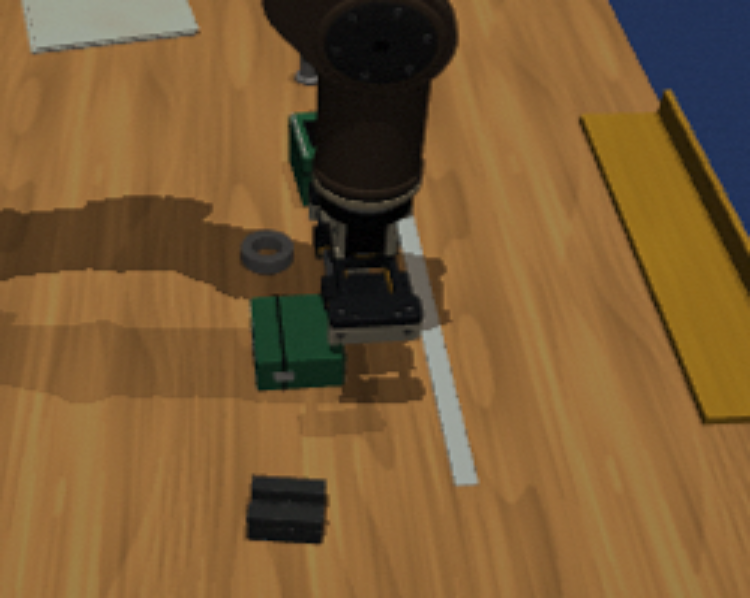

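```bash
python3 -c "
from h import *
go([.58,.141,.13],7.4)"
```

```text
t 3.85 pos [ 0.5361 -0.1502  0.0685] ya 1.99 F [-1.9  0.4 -0.4] w 0.398
shift [ -61.6   53.9 -289.5] turn [-5.41 -0.01  0.09]
```

Request:
send_rows --rows '[[[-25,20,-5,0,0,0,40],[-62,50,-40,-1,0,0,40],[-62,54,-85,-2,0,0,40],[-62,54,-130,-3,0,0,40],[-62,54,-175,-4,0,0,40],[-62,54,-220,-5,0,0,40],[-62,54,-260,-5.4,0,0,40],[-62,54,-288,-5.4,0,0,40]]]'

```text
clock: 4.65
position: [0.581, 0.1435, 0.1308]
ee_rot: [1.112, 1.27, -1.11]
force: [0.9, -0.5, -0.6]
width: 0.401
```

```bash
python3 -c "
from h import *
go([.575,.141,.07],7.4)"
```

```text
t 4.65 pos [0.581  0.1435 0.1308] ya 7.6 F [ 0.9 -0.5 -0.6] w 0.401
shift [60.8 -6.3  1.7] turn [ 0.2  -0.07 -0.  ]
```

Request:
send_rows --rows '[[[20,0,1,0,0,0,40],[45,0,2,0,0,0,40],[58,0,2,0,0,0,40],[61,-3,2,0,0,0,40],[61,-8,2,0,0,0,40],[61,-13,2,0,0,0,40],[61,-18,2,0,0,0,40],[61,-24,2,0,0,0,40]]]'

```text
clock: 5.45
position: [0.5583, 0.1346, 0.0705]
ee_rot: [1.114, 1.267, -1.112]
force: [-0.1, -0.1, -0.9]
width: 0.402
```

Request:
send_rows --rows '[[[0,-6,0,0,0,0,40],[0,-12,0,0,0,0,40],[0,-18,0,0,0,0,40],[0,-24,0,0,0,0,40],[0,-30,0,0,0,0,40],[0,-36,0,0,0,0,40],[0,-42,0,0,0,0,40],[0,-50,0,0,0,0,40]]]'

```text
clock: 6.25
position: [0.508, 0.128, 0.0695]
ee_rot: [1.113, 1.268, -1.114]
force: [-0.5, -0.1, 0.3]
width: 0.4
```

```bash
python3 -c "
from h import *
go([.535,.1425,.07],2.5)
for n in ('side','top'):
  im,d=optics.get_image(n);cv2.imwrite(f'pics/{n}2.png',cv2.resize(im[80:330,100:420,::-1],None,fx=2.4,fy=2.4))"
```

```text
t 6.25 pos [0.508  0.128  0.0695] ya 7.4 F [-0.5 -0.1  0.3] w 0.4
shift [ -0.5  28.7 -10.9] turn [4.9  0.01 0.02]
```

View pics/side2.png

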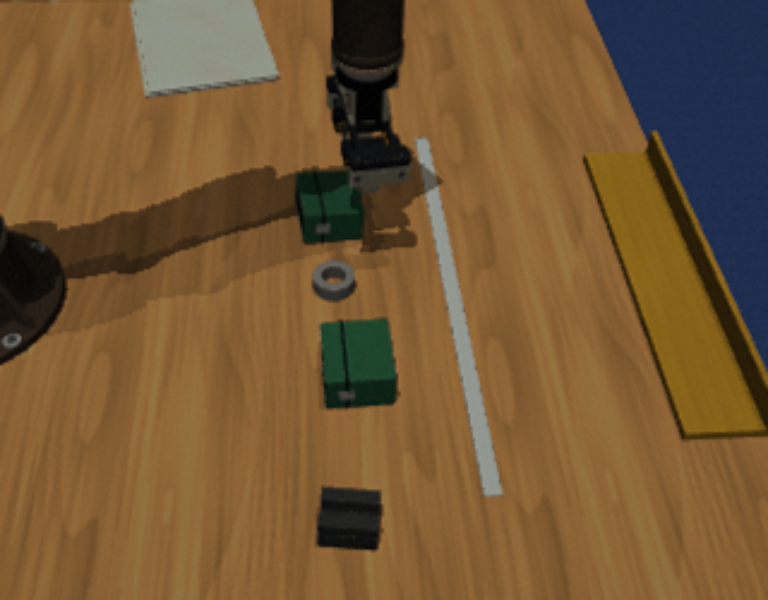

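View pics/top2.png

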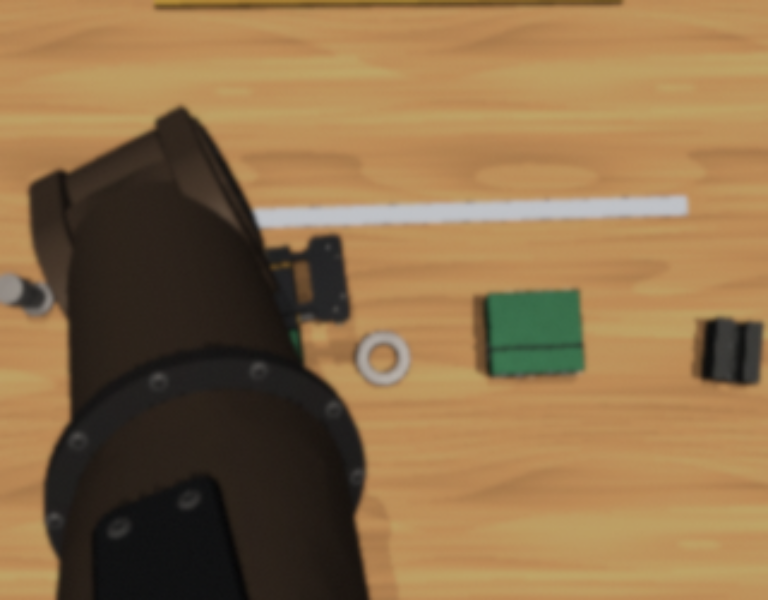

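```bash
cat >> h.py <<'E'
def cases(n):
    im,d=optics.get_image(n)
    for c,P in greens(n,im,d):
        T=P[(P[:,2]>0.04)&(P[:,2]<.056)&(P[:,0]>.3)]
        if len(T)<60: continue
        r=cv2.minAreaRect((T[:,:2]*1000).astype(np.float32)); print(n,c.round(1),len(T),T[:,2].mean().round(4),np.round(r[0],1),np.round(r[1],1),round(r[2],2))
        print(cv2.boxPoints(r).round(0).tolist())
    return im,d
E
python3 -c "
from h import *
cases('top');im,d=cases('side')
for t in ('stamped_case_mid','stamped_case_base','plain_case_base','plain_case_mid'): print(t,finder.place_of('side',t))
go([.41,-.088,.1],2.5)"
```

```text
top [322.  218.2] 1201 0.0502 [ 483.  -140.9] [75.2 87.2] 2.38
[[444.0, -99.0], [447.0, -186.0], [522.0, -183.0], [519.0, -96.0]]
side [235.8 166.5] 469 0.0503 [455.7 125.1] [77.5 89.6] 6.85
[[412.0, 165.0], [423.0, 76.0], [500.0, 85.0], [489.0, 174.0]]
side [248.6 231.2] 766 0.0503 [ 483.4 -145.1] [78.1 90.1] 1.3
[[443.0, -101.0], [445.0, -191.0], [523.0, -189.0], [521.0, -99.0]]
stamped_case_mid [{'xy': [237.0, 164.4], 'confidence': 0.63}]
stamped_case_base [{'xy': [248.1, 160.3], 'confidence': 0.57}]
plain_case_base [{'xy': [261.3, 228.2], 'confidence': 0.97}]
plain_case_mid [{'xy': [248.2, 232.3], 'confidence': 0.91}]
t 6.65 pos [0.509  0.1282 0.0697] ya 7.4 F [0.  0.4 0.6] w 0.401
shift [ -30.3 -126.   201.7] turn [ 4.9  -0.   -0.02]
```

Request:
send_rows --rows '[[[-30,0,0,0,0,0,0],[-30,-20,30,1,0,0,0],[-30,-45,65,2,0,0,0],[-30,-70,100,3,0,0,0],[-30,-95,135,4,0,0,0],[-30,-115,170,5,0,0,0],[-30,-126,200,5,0,0,0],[-30,-126,202,5,0,0,0]]]'

```text
clock: 7.45
position: [0.4083, -0.0924, 0.0998]
ee_rot: [1.181, 1.225, -1.184]
force: [0.2, 0.2, -1.2]
width: 0.004
```

```bash
python3 -c "
from h import *
go([.41,-.088,.02],2.5)"
```

```text
t 7.45 pos [ 0.4083 -0.0924  0.0998] ya 2.06 F [ 0.2  0.2 -1.2] w 0.004
shift [79.8  1.9 -4.4] turn [-0.44  0.09  0.04]
```

Request:
send_rows --rows '[[[40,0,-2,0,0,0,0],[75,0,-4,0,0,0,0],[80,6,-4,0,0,0,0],[80,14,-4,0,0,0,0],[80,21,-4,0,0,0,0],[80,27,-4,0,0,0,0],[80,34,-4,0,0,0,0],[80,41,-4,0,0,0,0]]]'

```text
clock: 8.25
position: [0.4512, -0.0826, 0.0204]
ee_rot: [1.178, 1.228, -1.178]
force: [-2.9, 0.9, 1.1]
width: 0.007
```

Request:
send_rows --rows '[[[0,6,0,0,0,0,0],[0,12,0,0,0,0,0],[0,18,0,0,0,0,0],[0,24,0,0,0,0,0],[0,30,0,0,0,0,0],[0,36,0,0,0,0,0],[0,36,0,0,0,0,0],[0,36,0,0,0,0,0]]]'

```text
clock: 9.05
position: [0.487, -0.0814, 0.0197]
ee_rot: [1.178, 1.228, -1.178]
force: [0.1, -0.9, -0.3]
width: 0.004
```

```bash
python3 -c "
from h import *
go([.41,-.088,.02],2.5)
im,d=cases('side')
cv2.imwrite('pics/side3.png',cv2.resize(im[120:310,180:330,::-1],None,fx=3.1,fy=3.1,interpolation=cv2.INTER_CUBIC))
for t in ('stamped_case_base','plain_case_base'): print(t,finder.place_of('side',t))
"
```

```text
t 9.05 pos [ 0.487  -0.0814  0.0197] ya 2.4 F [ 0.1 -0.9 -0.3] w 0.004
shift [ -0.4 -77.3   3.4] turn [-0.1   0.01 -0.05]
side [228.1 166.4] 181 0.0501 [429.6 125.2] [32.8 91. ] 0.17
[[413.0, 171.0], [413.0, 80.0], [446.0, 80.0], [446.0, 171.0]]
side [256.7 235.2] 637 0.0504 [ 510.  -157.3] [88.6 78.7] 57.31
[[453.0, -173.0], [519.0, -216.0], [567.0, -141.0], [501.0, -99.0]]
stamped_case_base []
plain_case_base [{'xy': [271.1, 235.8], 'confidence': 0.97}]
```

View pics/side3.png

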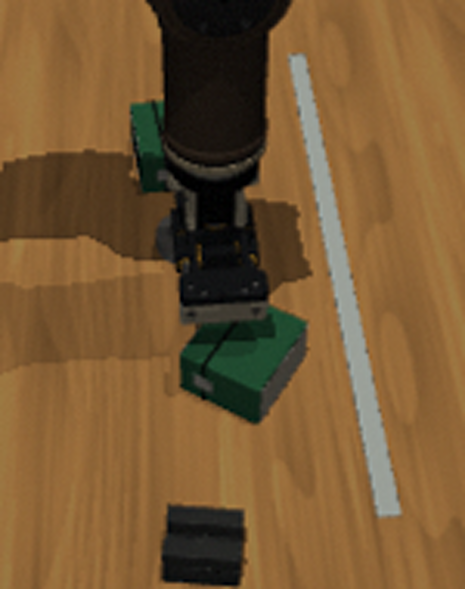

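```bash
python3 -c "
from h import *
im,d=optics.get_image('side')
c=im[212:262,232:286,::-1]; c=np.clip(c.astype(float)*2,0,255).astype(np.uint8)
cv2.imwrite('pics/side4.png',cv2.resize(c,None,fx=11,fy=11,interpolation=cv2.INTER_NEAREST))
"
```

```text
(no output)
```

View pics/side4.png

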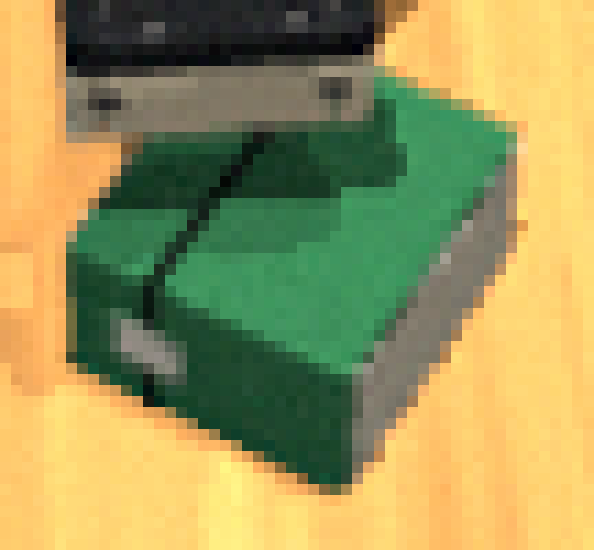

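```bash
python3 -c "
from h import *
go([.38,.116,.1],7)"
```

```text
t 9.25 pos [ 0.4864 -0.0813  0.0197] ya 2.4 F [ 0.5 -0.5  0.6] w 0.006
shift [ -80.3  -98.1 -201.6] turn [-4.6   0.01 -0.  ]
```

Request:
send_rows --rows '[[[-10,-20,0,0,0,0,0],[-50,-35,0,0,0,0,0],[-80,-60,-30,-1,0,0,10],[-80,-80,-70,-2,0,0,40],[-80,-98,-110,-3,0,0,40],[-80,-98,-155,-4,0,0,40],[-80,-98,-195,-4.6,0,0,40],[-80,-98,-201,-4.6,0,0,40]]]'

```text
clock: 10.05
position: [0.3802, 0.1203, 0.1003]
ee_rot: [1.117, 1.267, -1.111]
force: [-0.4, -0.7, -0.0]
width: 0.395
```

```bash
python3 -c "
from h import *
go([.38,.116,.02],7)
cases('top'); cases('side')"
```

```text
t 10.05 pos [0.3802 0.1203 0.1003] ya 7.37 F [-0.4 -0.7 -0. ] w 0.395
shift [80.3 -0.9  4.4] turn [ 0.37 -0.12 -0.13]
top [327.5 206.9] 1166 0.0503 [ 509.5 -154.2] [84.5 75.7] 56.65
[[455.0, -169.0], [518.0, -210.0], [564.0, -140.0], [501.0, -98.0]]
top [207.1 228.1] 999 0.05 [458.7 128.5] [72. 89.] 5.55
[[419.0, 169.0], [427.0, 81.0], [499.0, 88.0], [490.0, 176.0]]
side [235.7 166.4] 478 0.0503 [455.4 125.9] [77.  91.2] 7.66
[[411.0, 166.0], [423.0, 76.0], [500.0, 86.0], [487.0, 176.0]]
side [256.5 233.7] 759 0.0505 [ 509.9 -157.3] [89.9 78. ] 56.47
[[453.0, -173.0], [518.0, -216.0], [567.0, -141.0], [502.0, -98.0]]
```

Request:
send_rows --rows '[[[35,0,1,0,0,0,40],[70,0,2,0,0,0,40],[80,4,2,0,0,0,40],[80,12,2,0,0,0,40],[80,22,2,0,0,0,40],[80,30,2,0,0,0,40],[80,38,2,0,0,0,40],[80,46,2,0,0,0,40]]]'

```text
clock: 10.95
position: [0.4266, 0.1191, 0.0203]
ee_rot: [1.119, 1.264, -1.119]
force: [-3.0, -0.3, 3.2]
width: 0.399
```

Request:
send_rows --rows '[[[0,10,0,0,0,0,40],[0,20,0,0,0,0,40],[0,30,0,0,0,0,40],[0,40,0,0,0,0,40],[0,50,0,0,0,0,40],[0,60,0,0,0,0,40],[0,70,0,0,0,0,40],[0,80,0,0,0,0,40]]]'

```text
clock: 11.75
position: [0.5064, 0.1291, 0.0197]
ee_rot: [1.119, 1.264, -1.119]
force: [-2.3, 0.3, 1.0]
width: 0.401
```

```bash
python3 -c "
from h import *
go([.62,.147,.02],7)
cases('top'); cases('side')"
```

```text
t 11.75 pos [0.5064 0.1291 0.0197] ya 7.0 F [-2.3  0.3  1. ] w 0.401
shift [ -0.3 115.   -4. ] turn [ 0. -0. -0.]
top [214.7 178.4] 120 0.0497 [578.8 107.2] [40.2 19.2] 24.65
[[556.0, 108.0], [564.0, 90.0], [601.0, 107.0], [593.0, 124.0]]
top [327.5 206.9] 1159 0.0504 [ 509.2 -153.9] [84.3 75.9] 56.52
[[454.0, -168.0], [518.0, -210.0], [564.0, -140.0], [501.0, -98.0]]
side [271.2 165.1] 197 0.0503 [579.3 141.5] [39.6 89.5] 2.74
[[557.0, 185.0], [562.0, 96.0], [601.0, 98.0], [597.0, 187.0]]
side [256.4 233.7] 760 0.0504 [ 510.1 -157.8] [88.4 77.8] 56.77
[[453.0, -173.0], [518.0, -216.0], [567.0, -142.0], [502.0, -99.0]]
```

Request:
send_rows --rows '[[[0,10,0,0,0,0,40],[0,20,0,0,0,0,40],[0,30,0,0,0,0,40],[0,40,0,0,0,0,40],[0,50,0,0,0,0,40],[0,60,0,0,0,0,40],[0,70,0,0,0,0,40],[0,80,0,0,0,0,40]]]'

```text
clock: 12.65
position: [0.5856, 0.1388, 0.0197]
ee_rot: [1.119, 1.265, -1.119]
force: [-2.6, -0.0, 1.5]
width: 0.399
```

Request:
send_rows --rows '[[[0,8,0,0,0,0,40],[0,16,0,0,0,0,40],[0,24,0,0,0,0,40],[0,30,0,0,0,0,40],[0,36,0,0,0,0,40],[0,40,0,0,0,0,40],[0,40,0,0,0,0,40],[0,40,0,0,0,0,40]]]'

```text
clock: 13.45
position: [0.6251, 0.1436, 0.0198]
ee_rot: [1.119, 1.264, -1.118]
force: [0.4, 0.0, 0.3]
width: 0.398
```

Request:
send_rows --rows '[[[0,-10,0,0,0,0,40],[0,-30,0,0,0,0,40],[-30,-50,0,0,0,0,40],[-70,-80,0,0,0,0,40],[-110,-120,0,0,0,0,40],[-120,-160,0,0,0,0,40],[-120,-200,0,0,0,0,40],[-120,-200,0,0,0,0,40]]]'

```text
clock: 14.25
position: [0.42, 0.1177, 0.1398]
ee_rot: [1.115, 1.266, -1.12]
force: [0.9, -0.5, -0.2]
width: 0.401
```

```bash
python3 -c "
from h import *
go([.62,.147,.02],7)
for n in ('top','side'):
  im,d=cases(n); cv2.imwrite(f'pics/{n}5.png',cv2.resize(im[80:330,100:420,::-1],None,fx=2.4,fy=2.4))
  for t in ('stamped_case_mid','stamped_case_base','stamped_case_lid','plain_case_mid','line'): print(t,[(r['xy'],r['confidence'],ray(n,r['xy'],0.0 if t=='line' else .025).round(3)) for r in finder.place_of(n,t)])
"
```

```text
t 14.25 pos [0.42   0.1177 0.1398] ya 7.1 F [ 0.9 -0.5 -0.2] w 0.401
shift [119.2 202.4  -4.5] turn [0.1  0.11 0.16]
top [196.4 139.8] 1077 0.0499 [673.5 154.4] [77.6 86.2] 7.01
[[630.0, 192.0], [640.0, 107.0], [717.0, 116.0], [707.0, 202.0]]
top [327.6 206.8] 1163 0.0503 [ 509.7 -154.4] [84.6 75.7] 56.69
[[455.0, -169.0], [518.0, -211.0], [565.0, -140.0], [501.0, -98.0]]
stamped_case_mid [([199.9, 142.1], 0.96, array([0.675, 0.15 , 0.025]))]
stamped_case_base [([197.6, 125.5], 0.81, array([0.717, 0.157, 0.025]))]
stamped_case_lid [([197.3, 155.7], 0.85, array([0.64 , 0.156, 0.025]))]
plain_case_mid [([325.7, 210.1], 0.76, array([ 0.505, -0.153,  0.025]))]
line [([261.4, 167.7], 0.77, array([ 0.615, -0.001,  0.   ]))]
side [301.4 159. ] 454 0.05 [674.1 152.9] [76.6 92.6] 6.74
[[631.0, 194.0], [641.0, 102.0], [718.0, 111.0], [707.0, 203.0]]
side [256.5 233.7] 763 0.0504 [ 509.8 -157.3] [87.8 77.8] 56.45
[[453.0, -172.0], [518.0, -215.0], [566.0, -142.0], [502.0, -99.0]]
stamped_case_mid [([299.0, 159.4], 0.56, array([0.668, 0.155, 0.025])), ([291.1, 160.4], 0.54, array([0.641, 0.151, 0.025]))]
stamped_case_base [([311.2, 157.3], 0.81, array([0.71 , 0.164, 0.025]))]
stamped_case_lid [([290.6, 159.3], 0.76, array([0.64 , 0.157, 0.025]))]
plain_case_mid [([256.4, 231.5], 0.93, array([ 0.506, -0.145,  0.025])), ([245.7, 298.6], 0.36, array([ 0.467, -0.349,  0.025]))]
line [([285.6, 199.1], 0.72, array([ 0.606, -0.001, -0.   ])), ([245.4, 298.6], 0.62, array([ 0.467, -0.335,  0.   ]))]
```

View pics/top5.png

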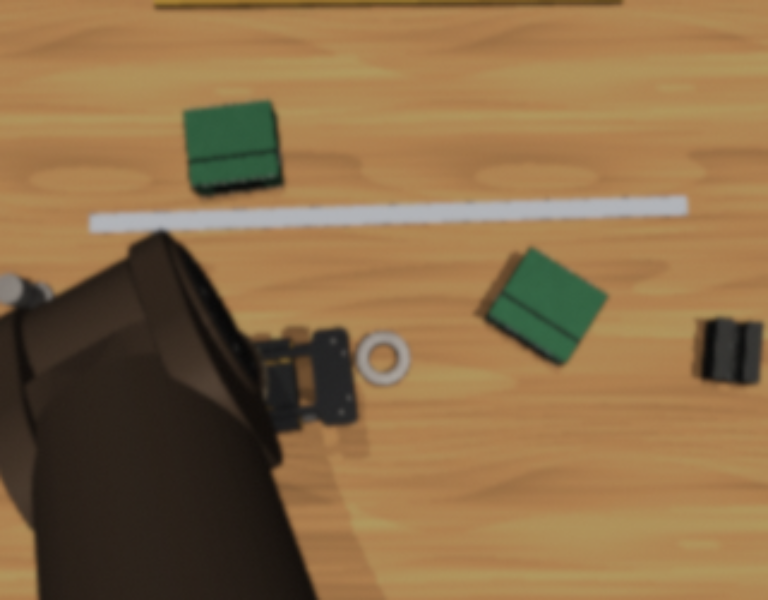

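View pics/side5.png

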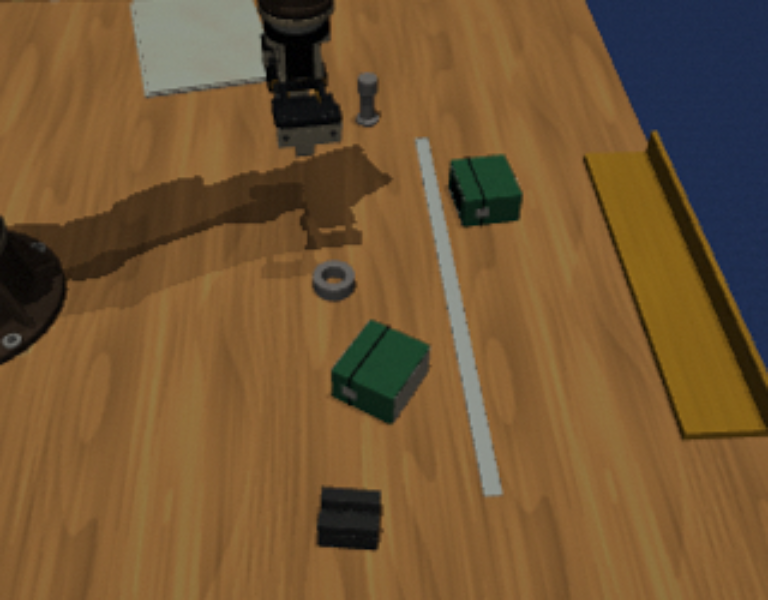

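```bash
python3 -c "
from h import *
print(arm.sign_off())"
```

```text
the job is handed in; nothing more can be done
None
```

I tipped both cases towards the robot and pushed the left one past the dispatch line as the stamped case. I never saw the stamp itself. The job was handed in after about 14.5 s.

**How I identified it:** After tipping, both undersides faced away from both cameras. I turned the right case about 35° by pushing one end of its lid face, until the side camera could see its underside. It was bare, so the left case had to be the stamped one. The detector agreed, giving the right underside as plain with confidence 0.97.

**Last checks (both cameras):**

| Thing | Position relative to the line |
|---|---|
| Stamped case, centre | about 67 mm past |
| Stamped case, lid | about 27 mm past |
| Plain case, centre | about 100 mm short |

- **Cases:** both lie 50 mm high on their sides. The plain case stays turned about 33°, because I did not straighten it.
- **Gauges:** the ring, plug gauge and vee block look unmoved in the pictures; I did not measure them again.
- **Gripper:** it is clear, with its tips 140 mm above the bench.
- **Disagreements:** the detector put the line's centre at 0.615 m from the top view and 0.606 m from the side view. It also gave one low-confidence second guess for the stamped case's centre and took the vee block for other things. None of these affects the margins above.

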